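Stand up a pipette rack on its kickstand

TASK

Take the round rubber foot out of the pocket tray and stand it upright in the small cup on the pipette rack's base board. With the foot let go, flip the rack's kickstand over its top centre and down to its stop, then bring the leaning rack upright by its top bar until the kickstand's end bears on the rubber foot. The rack would tip back by itself, so finish while still holding it upright, still and with the kickstand bearing on the foot; leave the other things where they are.

Things in the scene. Friction and masses are not known exactly. Their poses are not given: they have to be found in the camera images.
- stand: Aluminium base board of the pipette rack, 215 (x) x 290 (y) x 15 mm, fixed. Origin on the bench under the middle of the frame's hinge axis; x points to the side the frame leans to (away from the robot), y along the hinge, z up. It spans -107..107 mm in x, -130..160 mm in y. Two rest posts 80 mm high stand behind the frame at x 38..58, y +-102 mm.
- hinge (a point): Middle of the rack frame's hinge axis, 30 mm above the bench, same axes as the board.
- cup_floor (a point): Centre of the floor (board top, 15 mm above the bench) of the small steel cup: a ring of 42 mm outer and 33 mm inner diameter, 8 mm high, at x -66, y +130 mm in the board's frame. The rubber foot stands in it. With the frame leaning and the kickstand folded up, it is free from above.
- bar (a point): Middle of the frame's top bar: round, 16 mm thick, 220 mm long along y, 220 mm from the hinge axis. At lean q it is at x 220 sin q, z 30 + 220 cos q mm in the board's frame. Grip it across (along x) within 30 mm of this middle. Four pipettes, 25 mm thick, hang 45 mm behind the frame at y +-50 and +-80 mm, tops 20 mm below the bar's centre; a crosspiece lies 70 mm below it.
- frame (a joint): Lean of the rack frame, rad: 0 upright, + leaning to the board's +x; range -0.2 to 0.5. It rests at 0.5 on its posts at the start and falls back there when let go. About 3 N at the bar lifts it, 0.8 N holds it upright. With the rubber foot in the cup and the kickstand down, the kickstand meets the foot at 0 and stops the frame there.
- hub (a point): Kickstand pivot at the frame's +y side: 40 mm in front (-x) of the frame plane, 161 mm up from the hinge axis along the frame, at y +130 mm. The leg swings in the plane y = 130 mm, 20 mm outside the end of the top bar.
- kick_tip (a point): Centre of the ball (18 mm diameter) at the free end of the kickstand, a steel rod 12 mm thick, 145 mm from the hub to this point. This end stands on the rubber foot when the kickstand is down.
- kickstand (a joint): Angle of the kickstand from the frame's up direction, rad: 0 folded up (start), growing as it swings to -x (towards the robot) and down; 2.96 is fully down on its stop. Swings freely: with the frame leaning 0.5 it falls back below 0.5 (straight up) and, once past, falls over to its stop by itself in about a second. Under 1 N at its end moves it.
- foot_mid (a point): Centre (half-way up) of the rubber foot: black round cylinder 26 mm in diameter, 24 mm high, 15 g, upright in one of the tray's pockets, its underside 3 mm above the bench and its top 27 mm.
- tray: White pocket tray with 2 (x) x 3 (y) pockets, 85 x 130 x 10 mm, floor and walls 3 mm thick, fixed to the bench; origin under its centre. Pockets about 38 mm square; three hold parts.
- block1_mid (a point): Centre of a black rubber square block 22 x 22 x 24 mm in a tray pocket: leave alone.
- block2_mid (a point): Centre of another such square block: leave alone.
- bottle_mid (a point): Centre of a bottle 66 mm in diameter, 150 mm high: leave alone.
- dishes_center (a point): Centre of a stack of culture dishes, 90 mm in diameter, 45 mm high: leave alone.

How it is judged (in metres and radians):
On the way, in this order (a step that is already met when the one before it is completed fails the run):
1. the rubber foot stands in the cup and is let go (horizontal distance between foot_mid and cup_floor below 0.008 m and z of foot_mid in the frame of cup_floor below 0.016 m and angle between foot_mid's own z axis and vertical below 0.15 rad and contact force between the fingers and foot below 0.05 N), for 0.2 s.
2. the kickstand is flipped down to its stop (value of joint kickstand above 2.75 rad), for 0.2 s.
3. the rack is upright, held by the fingers, the kickstand bearing on the foot (value of joint frame between -0.07 and 0.07 rad and value of joint kickstand above 2.7 rad and contact force between kickstand and foot above 0.3 N and contact force between the fingers and frame above 0.2 N), for 0.2 s.
At the end, for the whole second after the job is handed in: Still held by the fingers (over 0.2 N), the frame is within 0.07 rad of upright and at rest (under 0.1 rad/s), the kickstand is down (over 2.7 rad) and bears on the rubber foot with over 0.3 N, and the rubber foot stands upright (0.15 rad) on the cup's floor within 8 mm of its centre (all of step 3 and horizontal distance between foot_mid and cup_floor below 0.008 m and z of foot_mid in the frame of cup_floor below 0.016 m and angle between foot_mid's own z axis and vertical below 0.15 rad and velocity of joint frame between -0.1 and 0.1 rad/s); the arm keeps its last pose, push and grip.
It fails at once if another part, the bottle or the dishes disturbed (moved over 20 mm) (distance of any of block1_mid, block2_mid, bottle_mid, dishes_center from where it was at the start of the episode above 0.02 m).
It also fails if it takes over 72 s, if anything falls off the work surface, if the arm or the gripper's body presses on something with over 40 N, if the wrist force passes 120 N, or if a joint passes its speed limit or range.

ROBOT

A 7-joint arm with a two-finger parallel gripper is mounted at the origin on the work surface. World frame = base frame: x ahead of the robot, y to its left, z up, the work surface at z = 0. Lengths are in mm, angles in rad, forces in N, time in s.
With the tool pointing down it reaches from about 400 to 900 mm from the base axis. Payload 5.6 kg.
Tool frame: the origin (TCP) lies midway between the tips of the shut fingers; the grasp point (between the pads) lies 19 mm behind it; x points along the fingers, y is the direction in which the jaws open and shut, and the axes are right-handed (so a half turn about x gives the same grasp; the last joint's range is limited). The gripper opens to 92 mm and grips with 3 to 60 N. Pads are 20 mm wide; open, the fingers measure 128 mm over their backs; the gripper's body (75 mm by 189 mm) begins 69 mm behind the grasp point.
Start: joints at [-1.284, 0.468, -0.012, 1.603, 0.006, 1.071, -0.056], TCP at [210.546, 614.963, 214.592] pointing down, gripper open.
Joint ranges: [-2.53, 2.53], [-0.31, 2.02], [-1.57, 1.55], [0.28, 2.44], [-1.29, 4.43], [0.15, 1.84], [-2.92, 2.92]. Speed limits (rad/s): [2.57, 2.57, 3.14, 3.14, 3.14, 3.14, 3.14].

INTERFACE

Orientations are given as a rotation vector (axis times angle).
In Python, from cell import robot, grip, kin, viewer gives the robot as it stands. Calls block until the motion is done:
- robot.movep(position, orientation): joint-space move of the TCP to a pose.
- robot.servo_line(position, feed=150, rotation=None): straight line of the TCP; rotation=None keeps the orientation; feed is the mean speed in mm/s.
- robot.goto_joints(angles): joint-space move.
- grip(opening, newtons=None): opening from 0.0 (shut) to 1.0 (fully open); newtons is the grip in N (None keeps the last); returns when the fingers have stopped.
- robot.hold(seconds).
- kin.ik(position, orientation): joint angles nearest the present ones, or None.
- robot.observe(): the state.
- viewer.read_camera(name): name is "side" or "top"; returns the picture (420x560x3 uint8, red, green, blue); there is no depth.
- viewer.camera_info(name): a dict with "camera_matrix" (3x3 intrinsics, pixels), "R" (3x3) and "t" (3): a world point X has camera coordinates R X + t. Camera axes: x right, y down, z forward; pixel columns grow to the right and rows downward; lengths in mm; the calibration is good to about 2 mm. A picture is of the moment at which its call begins. camera_info takes no time and is no camera call.
A pose or a line that the arm cannot do raises robot.IKError and nothing moves.
- robot.job_done(): hands the job in, once; it reports no verdict.
Trained networks look in the newest picture that a camera, given by its name, has taken for a name from the list of things; names that differ only in an ending like _2 or _b are one class to them, and where a whole thing is asked for, a point or a joint stands for the part that bears it (a point fixed in the world has none). Each returns a list of dicts, best first, with "confidence" (0 to 1); they miss things now and then, are a little off and sometimes report something else, mostly with a low value. They report only what shows in the picture. A call takes as long as a camera call.
- viewer.silhouettes(name, camera): "mask" (420x560 bool, what is visible of it).
- viewer.pinpoint(name, camera): "at" ([x, y, z] in mm, in the coordinates of the camera as it stood for that picture, good to about 4 mm: a listed point, or the origin of a listed thing).
The state is a dict: "t": time; "joints": joint angles; "joint_velocities": joint speeds; "joint_torque": joint torques, N m; "tcp_pos": TCP position; "tcp_rot": TCP orientation; "contact_force": force on the tool from outside, world axes, zero at the start; "wrist_torque": the same for the moment, N m; "grip_width": opening from 0.0 (shut) to 1.0 (fully open).
Only numpy, scipy, OpenCV 4.12 (cv2) and the standard library are available. Lean on these libraries where they do the work, as an engineer would, in place of code of your own. Each camera call takes 0.05 s, during which the arm holds its last target.

## Working session

There is one attempt and no reset: what is moved stays moved. The work goes in short steps, each a Python script; the robot and the scene stay as the last script left them, time stands still between calls to the robot, and variables do not carry over. Pictures are saved under pics/ and viewed, and the job is handed in when it is done.

```bash
ls; mkdir -p pics
cat > h.py <<'E'
import numpy as np, cv2
from cell import robot, grip, kin, viewer
def snap(n,f):
    im=viewer.read_camera(n); cv2.imwrite('pics/'+f,cv2.cvtColor(im,cv2.COLOR_RGB2BGR)); return im
def w(cam,p):
    c=viewer.camera_info(cam); R=np.array(c['R']);t=np.array(c['t']); return R.T@(np.array(p)-t)
def px(cam,X):
    c=viewer.camera_info(cam); q=np.array(c['camera_matrix'])@(np.array(c['R'])@np.array(X)+np.array(c['t'])); return q[:2]/q[2]
def ray(cam,uv,z):
    c=viewer.camera_info(cam); K=np.array(c['camera_matrix']);R=np.array(c['R']);t=np.array(c['t'])
    o=-R.T@t; d=R.T@np.linalg.solve(K,[uv[0],uv[1],1]); return o+d*(z-o[2])/d[2]
E
python3 - <<'E'
from h import *
for c in('top','side'):
    snap(c,c+'0.png')
    i=viewer.camera_info(c); print(c,(-np.array(i['R']).T@np.array(i['t'])).round())
    for n in ['stand','hinge','cup_floor','bar','hub','kick_tip','foot_mid','tray','block1_mid','bottle_mid','dishes_center']:
        print(n,[(w(c,d['at']).round(1).tolist(),round(d['confidence'],2),px(c,w(c,d['at'])).round().tolist()) for d in viewer.pinpoint(n,c)[:3]])
print(robot.observe())
E
```

```text
pics
top [ 302.  -19. 1224.]
stand [([547.5, -82.8, -1.0], 0.73, [298.0, 230.0]), ([654.5, 316.4, 21.3], 0.37, [169.0, 207.0])]
hinge [([546.5, -81.2, 34.3], 0.59, [298.0, 228.0])]
cup_floor [([499.6, 55.3, 14.3], 0.81, [256.0, 248.0]), ([436.7, -454.5, 74.4], 0.46, [429.0, 250.0])]
bar [([649.5, -100.3, 222.0], 0.62, [304.0, 175.0])]
hub [([608.4, 36.7, 189.0], 0.48, [255.0, 198.0]), ([652.3, -97.6, 221.7], 0.2, [303.0, 175.0])]
kick_tip [([678.6, 24.1, 317.3], 0.78, [254.0, 156.0])]
foot_mid [([447.6, 338.1, 17.2], 0.39, [164.0, 273.0]), ([546.1, -83.6, 32.2], 0.21, [299.0, 228.0])]
tray [([468.9, 330.9, 0.2], 0.77, [168.0, 266.0])]
block1_mid [([544.2, -85.3, 32.9], 0.62, [300.0, 229.0]), ([500.5, 368.2, 18.5], 0.47, [154.0, 256.0])]
bottle_mid [([438.0, -451.3, 72.8], 0.71, [428.0, 250.0]), ([473.4, 287.1, 15.7], 0.46, [181.0, 263.0])]
dishes_center [([654.4, 316.7, 19.8], 0.65, [170.0, 207.0])]
side [112. 900. 816.]
stand []
hinge []
cup_floor []
bar [([648.6, -100.2, 221.0], 0.7, [249.0, 167.0])]
hub [([604.5, 36.5, 190.5], 0.91, [239.0, 206.0])]
kick_tip [([678.7, 27.8, 316.3]
[... 255 characters left out ...]
, 331.0])]
{'t': 1.2, 'joints': array([-1.28400882,  0.46748982, -0.01161113,  1.60270637,  0.00599172,
        1.07139738, -0.05630562]), 'joint_velocities': array([-0.000689  , -0.00019594, -0.00092472, -0.00203015,  0.00121986,
       -0.00038816, -0.00086387]), 'joint_torque': array([-1.92770785e-03, -5.20443177e+01, -1.32461783e-02, -2.44058973e+01,
       -5.66268770e-02,  1.12618657e-02,  1.73973399e-05]), 'tcp_pos': array([210.53128865, 614.96563415, 214.59633298]), 'tcp_rot': array([ 0.25888079,  1.55522053, -0.25883273]), 'contact_force': array([ 0.23565948,  0.41353876, -0.63872052]), 'wrist_torque': array([-0.04575381, -0.01859037,  0.01457107]), 'grip_width': 1.0011714990796114}
```

Run:
```python
import cv2
for n in('top','side'):
    i=cv2.imread(f'pics/{n}0.png'); 
    c=i[130:330,120:370] if n=='top' else i[110:420,120:370]
    cv2.imwrite(f'pics/{n}0z.png',cv2.resize(c,None,fx=3 if n=='top' else 1.9,fy=3 if n=='top' else 1.9,interpolation=cv2.INTER_CUBIC))
```

```text
(no output)
```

View pics/top0.png

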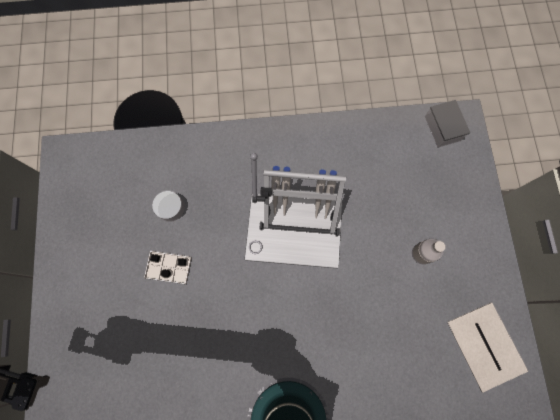

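View pics/side0.png

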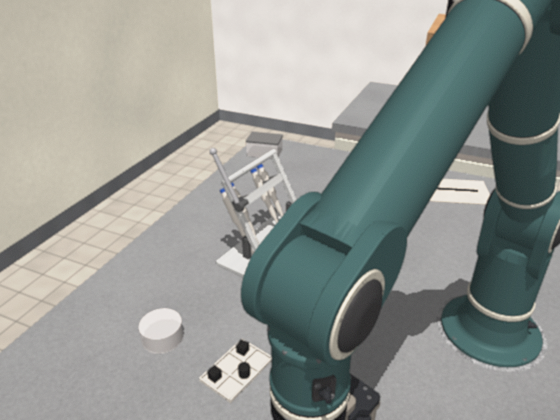

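View pics/top0z.png

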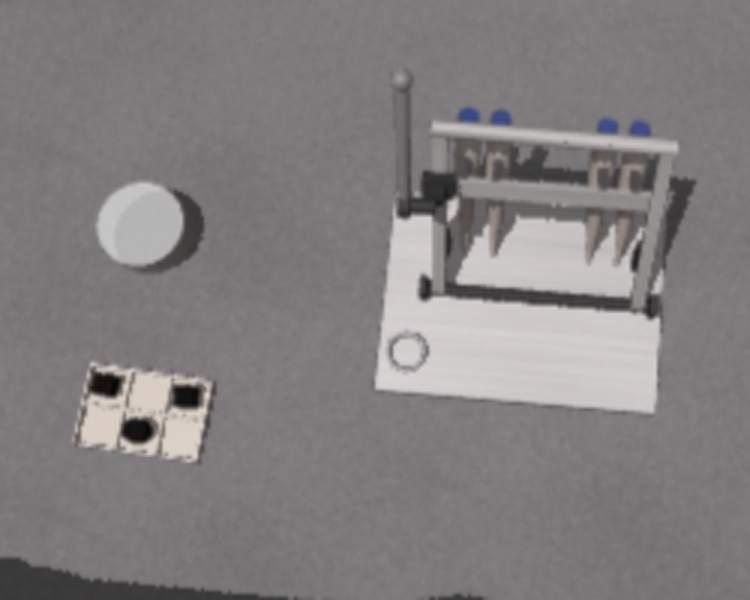

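View pics/side0z.png

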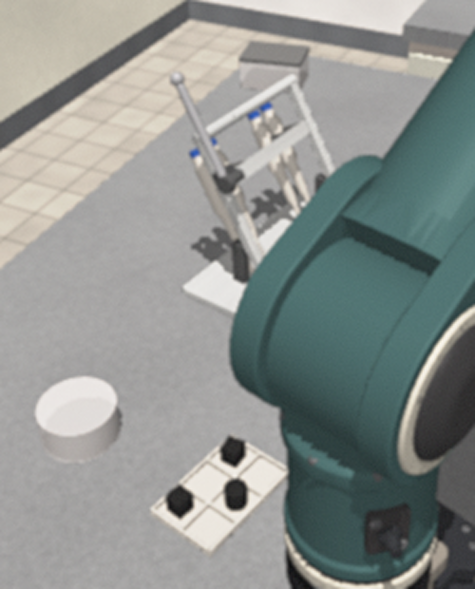

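The round foot is the near-row middle part, at (165,273) in the top picture, and the cup is free at (256,247). The kickstand is folded up behind the bar. Next I'll refine the board pose and foot position.

Run:
```python
from h import *
from scipy.optimize import least_squares
i=cv2.imread('pics/top0.png'); g=cv2.cvtColor(i,cv2.COLOR_BGR2GRAY)
cv2.imwrite('pics/cup.png',cv2.resize(i[222:275,238:350],None,fx=7,fy=7,interpolation=cv2.INTER_NEAREST))
cv2.imwrite('pics/tray.png',cv2.resize(i[240:295,135:205],None,fx=10,fy=10,interpolation=cv2.INTER_NEAREST))
viewer.read_camera('top')
for n in('foot_mid','stand','cup_floor','block1_mid','tray'):
    for d in viewer.silhouettes(n,'top')[:3]:
        ys,xs=np.nonzero(d['mask']); print(n,round(d['confidence'],2),len(xs),xs.mean(),ys.mean(),xs.min(),xs.max(),ys.min(),ys.max())
q=.5
L={'hinge':(0,0,30),'cup':(-66,130,15),'bar':(220*np.sin(q),0,30+220*np.cos(q)),
'hub':(-40*np.cos(q)+161*np.sin(q),130,30+161*np.cos(q)+40*np.sin(q))}
h=np.array(L['hub']);L['tip']=h+145*np.array([np.sin(q),0,np.cos(q)])
M=[('hinge',546.5,-81.2),('cup',499.6,55.3),('bar',649.5,-100.3),('bar',648.6,-100.2),('hub',608.4,36.7),('hub',604.5,36.5),('tip',678.6,24.1),('tip',678.7,27.8)]
def f(p):
    c,s=np.cos(p[2]),np.sin(p[2]); r=[]
    for n,x,y in M:
        l=L[n]; r+=[p[0]+c*l[0]-s*l[1]-x,p[1]+s*l[0]+c*l[1]-y]
    return r
s=least_squares(f,[547,-81,-.15],loss='soft_l1',f_scale=3); print(s.x,np.round(f(s.x),1))
```

```text
foot_mid 0.64 80 164.975 273.275 160 170 269 277
stand 0.97 8236 294.9928363283147 219.58450704225353 244 345 154 267
cup_floor 0.97 8123 294.87640034470024 219.60310230210513 245 345 153 267
cup_floor 0.54 231 253.87012987012986 177.22943722943722 251 256 154 202
block1_mid 0.58 72 154.44444444444446 258.09722222222223 150 159 254 262
tray 0.78 942 167.96815286624204 267.6751592356688 145 190 252 282
[ 5.45361390e+02 -8.35830880e+01 -1.64104513e-01] [-1.1 -2.4  1.9  0.2 -0.1 -0.5  0.8 -0.6 -0.3  1.1  3.6  1.3 -1.9  2.3
 -2.  -1.4]
```

View pics/cup.png

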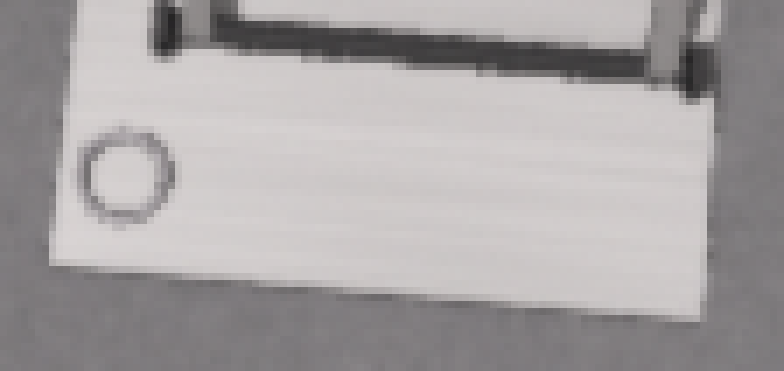

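View pics/tray.png

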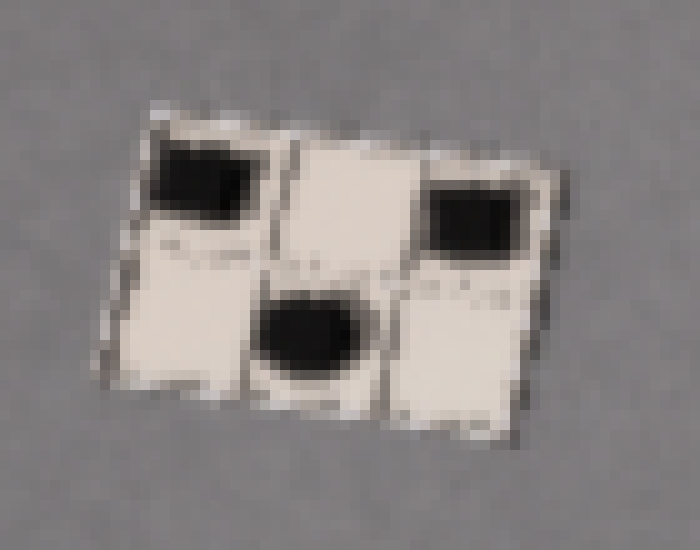

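Run:
```python
from h import *
c=ray('top',(255.5,246.5),19); a=ray('top',(244.6,259.4),15); b=ray('top',(337.9,267.2),15)
print('cup',c,'BL',a,'BR',b,np.linalg.norm(a-b)); d=a-b; yaw=np.arctan2(-d[0],d[1]); print(yaw)
R=lambda y:np.array([[np.cos(y),-np.sin(y)],[np.sin(y),np.cos(y)]])
for y in(yaw,-.164): print(y,'hinge from cup',c[:2]-R(y)@[-66,130],'from corners',(a+b)[:2]/2-R(y)@[-107.5,15], 'fit cup',np.array([545.36,-83.58])+R(y)@[-66,130])
print('foot',ray('top',(164.98,273.28),15)); 
t=[ray('top',(135+u/10-.5,240+v/10-.5),10) for u,v in((150,110),(565,165),(515,440),(95,380))]
print(np.round(t,1)); d=t[0]-t[1]; print('tray yaw',np.arctan2(-d[0],d[1]))
from scipy.spatial.transform import Rotation as Ro
print(Ro.from_rotvec([0.25888079,1.55522053,-0.25883273]).as_matrix().round(3))
viewer.read_camera('side')
for d in viewer.silhouettes('foot_mid','side')[:2]:
    ys,xs=np.nonzero(d['mask']); print(d['confidence'],xs.mean(),ys.mean(),ray('side',(xs.mean(),ys.mean()),15))
```

```text
cup [503.1735123   54.90264352  19.        ] BL [466.96156778  91.40291731  15.        ] BR [ 417.5898974  -190.79472583   15.        ] 286.4839814581148
-0.17320125277568932
-0.17320125277568932 hinge from cup [545.78227261 -84.52652683] from corners [545.58228199 -82.99765874] fit cup [502.75123969  55.84917035]
-0.164 hinge from cup [547.06337387 -84.12857618] from corners [545.88432243 -82.04571278] fit cup [501.47013843  55.4512197 ]
foot [446.45333715 336.15061299  15.        ]
[[521.8 384.3  10. ]
 [493.  256.4  10. ]
 [410.4 274.4  10. ]
 [440.  401.8  10. ]]
tray yaw -0.22100907884122814
[[ 0.     0.324  0.946]
 [ 0.     0.946 -0.324]
 [-1.     0.     0.   ]]
0.69 243.08947368421053 368.87894736842105 [445.66276823 333.48098906  15.        ]
```

```bash
cat >> h.py <<'E'
from scipy.spatial.transform import Rotation as Ro
YAW=-0.172
CUP=np.array([502.8,55.2]); HINGE=np.array([545.7,-84.0])
def rot(a):  # tool down, jaw direction at angle a from world x
    x=np.array([0,0,-1.]); y=np.array([np.cos(a),np.sin(a),0]); return Ro.from_matrix(np.c_[x,y,np.cross(x,y)]).as_rotvec()
def loc(x,y):
    c,s=np.cos(YAW),np.sin(YAW); return HINGE+np.array([c*x-s*y,s*x+c*y])
JY=np.pi/2+YAW; JX=YAW
def st():
    o=robot.observe(); print('t',round(o['t'],2),'tcp',o['tcp_pos'].round(1),'F',o['contact_force'].round(2),'grip',round(o['grip_width'],3)); return o
E
python3 - <<'E'
from h import *
F=[446.2,335.0]
for a in (JY,JX,JX+np.pi):
    for p in ([*F,13],[*CUP,60],[*loc(0,0),250],[*loc(150,130),262],[*loc(105,0),205]): print(a,p,kin.ik(p,rot(a)))
grip(52/92)
robot.movep([*F,60],rot(JX)); st()
E
```

```text
1.3987963267948966 [446.2, 335.0, 13] [-0.72351481  0.60011513  0.02479365  1.95264744 -0.02520016  0.58912003
  0.71669786]
1.3987963267948966 [np.float64(502.8), np.float64(55.2), 60] [-0.3669659   0.4593065   0.2331925   2.07565662 -0.17604539  0.62481399
  1.38488643]
1.3987963267948966 [np.float64(545.7), np.float64(-84.0), 250] [-0.46963431  0.29837123  0.68938765  1.84268879 -0.21413821  1.0756172
  1.69944794]
1.3987963267948966 [np.float64(715.7365779500942), np.float64(18.408799226538875), 262] [-0.32422424  0.56028159  0.39183866  1.38926211 -0.21669145  1.23434311
  1.48382508]
1.3987963267948966 [np.float64(649.1506652831533), np.float64(-101.97108378682229), 205] [-0.32062272  0.53597352  0.60606636  1.62480629 -0.33491644  1.0865679
  1.77618591]
-0.172 [446.2, 335.0, 13] [-0.92062481  0.61197957  0.27674649  1.96618077 -0.28164184  0.60014483
 -0.62981194]
-0.172 [np.float64(502.8), np.float64(55.2), 60] [-0.56552252  0.48749714  0.48088226  2.08817735 -0.36769709  0.64695101
 -0.00738793]
-0.172 [np.float64(545.7), np.float64(-84.0), 250] [-0.55300956  0.31830814  0.
[... 517 characters left out ...]
653589793 [np.float64(502.8), np.float64(55.2), 60] [-0.10762334  0.45883185 -0.08228512  2.05849629  0.06212583  0.62652589
  2.73781377]
2.969592653589793 [np.float64(545.7), np.float64(-84.0), 250] [ 1.01463902  0.6437051  -1.31223659  1.753905    0.65295926  1.26973201
  2.50972681]
2.969592653589793 [np.float64(715.7365779500942), np.float64(18.408799226538875), 262] [ 0.59076655  0.94120483 -1.33084666  1.3148114   0.90373256  1.53404632
  2.33675207]
2.969592653589793 [np.float64(649.1506652831533), np.float64(-101.97108378682229), 205] [-0.68280958  0.88188349  1.34195698  1.64653633 -0.88069603  1.34620119
 -2.51330029]
t 3.81 tcp [445.7 336.8  60.4] F [ 0.08  0.65 -0.05] grip 0.567
```

Run:
```python
from h import *
F=[446.2,335.0]
st()
robot.servo_line([*F,13.5],feed=60); robot.hold(.2); st()
grip(0.1,3); robot.hold(.2);st()
grip(52/92); st()
robot.servo_line([*F,40],feed=80)
snap('top','p1.png')
robot.movep([*F,40],rot(JY))
robot.servo_line([*F,13],feed=60); robot.hold(.2); st()
grip(0.1,8); st()
robot.servo_line([*F,120],feed=120); robot.hold(.1); st(); snap('side','p2.png')
i=cv2.imread('pics/p2.png'); cv2.imwrite('pics/p2z.png',cv2.resize(i[250:400,170:300],None,fx=4,fy=4,interpolation=cv2.INTER_CUBIC))
```

```text
t 3.81 tcp [445.7 336.8  60.4] F [ 0.08  0.65 -0.05] grip 0.567
t 4.93 tcp [446.4 335.2  13.9] F [1.1  0.03 0.32] grip 0.566
t 5.64 tcp [446.2 335.   13.5] F [-0.84  0.13  0.86] grip 0.281
t 6.2 tcp [446.2 335.   13.5] F [ 0.17  0.09 -0.39] grip 0.568
t 8.68 tcp [446.5 335.2  13.3] F [-0.73  0.66  0.15] grip 0.568
t 9.19 tcp [446.3 335.   13.1] F [-0.21  0.99  1.66] grip 0.28
t 10.33 tcp [445.7 334.6 119. ] F [ 0.42 -0.49  0.04] grip 0.279
```

View pics/p2z.png

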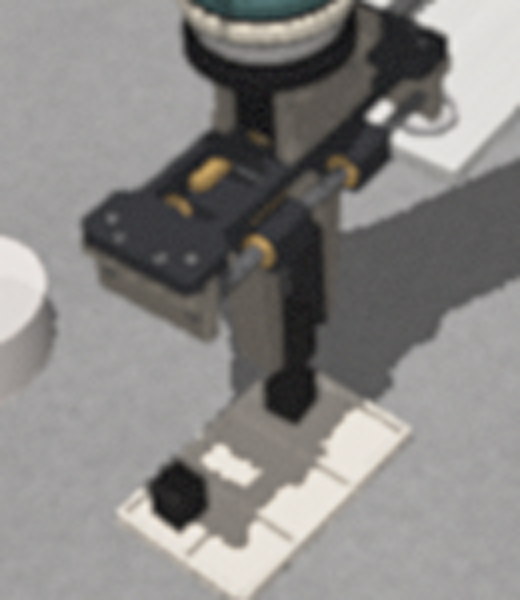

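Run:
```python
from h import *
c=(169+430/4,249+110/4); 
robot.movep([*CUP,110],rot(JY)); 
robot.servo_line([*CUP,55],feed=100); robot.hold(.2); o=st(); snap('side','p3.png'); snap('top','p3t.png')
print(px('side',[*CUP,23]),px('top',[*CUP,23]))
for n in('foot_mid','cup_floor'):
  for cam in('side','top'):
    print(n,cam,[(w(cam,d['at']).round(1).tolist(),round(d['confidence'],2)) for d in viewer.pinpoint(n,cam)[:3]])
i=cv2.imread('pics/p3.png'); cv2.imwrite('pics/p3z.png',cv2.resize(i[210:330,220:340],None,fx=5,fy=5,interpolation=cv2.INTER_CUBIC))
i=cv2.imread('pics/p2.png'); cv2.imwrite('pics/p2y.png',cv2.resize(i[250:310,240:320],None,fx=8,fy=8,interpolation=cv2.INTER_CUBIC))
```

```text
t 12.38 tcp [503.3  55.3  55.7] F [-0.36  0.93 -0.33] grip 0.277
[274.86092068 275.35634334] [255.3172785  246.42067599]
foot_mid side [([503.0, 54.9, 58.8], 0.4)]
foot_mid top []
cup_floor side [([500.1, 56.2, 14.0], 0.63)]
cup_floor top []
```

View pics/p3z.png

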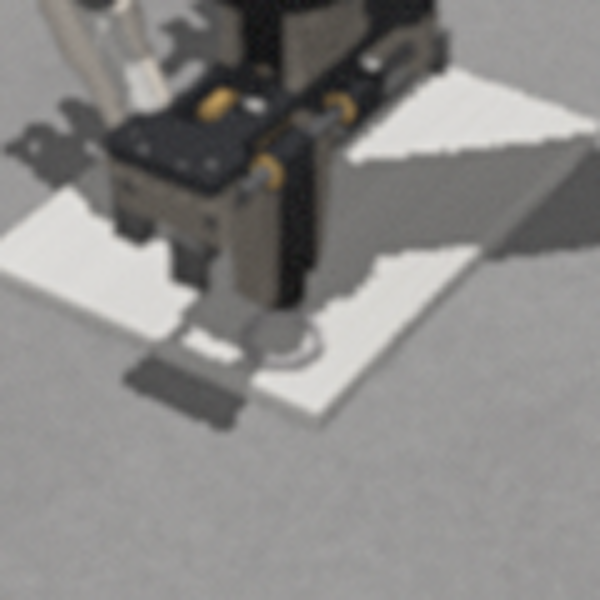

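View pics/p2y.png

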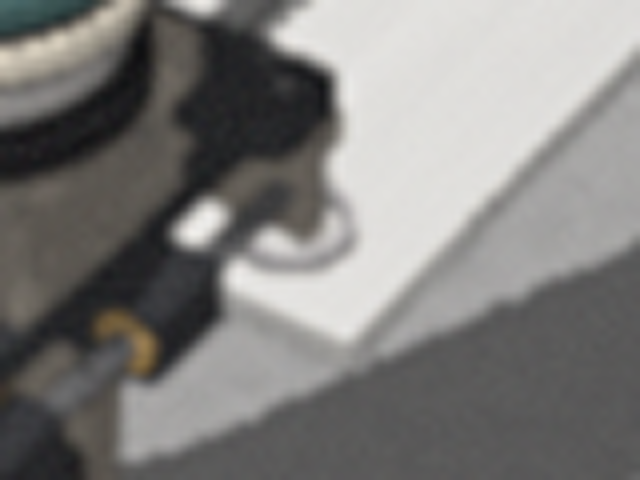

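Run:
```python
from h import *
i=cv2.imread('pics/p3.png'); z=cv2.resize(i[235:305,245:320],None,fx=8,fy=8,interpolation=cv2.INTER_CUBIC)
zz=[z.copy() for _ in range(1)]
for r,h,col in((21,23,(0,0,255)),(16.5,23,(0,255,0)),(21,15,(255,0,0))):
    for a in np.linspace(0,6.28,90):
        p=px('side',[CUP[0]+r*np.cos(a),CUP[1]+r*np.sin(a),h]); cv2.circle(zz[0],(int((p[0]+.5-245)*8),int((p[1]+.5-235)*8)),1,col,-1)
cv2.imwrite('pics/ov.png',np.vstack([z[200:],zz[0][200:]]) if 0 else np.hstack([z[200:,100:500],zz[0][200:,100:500]]))
```

```text
(no output)
```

View pics/ov.png

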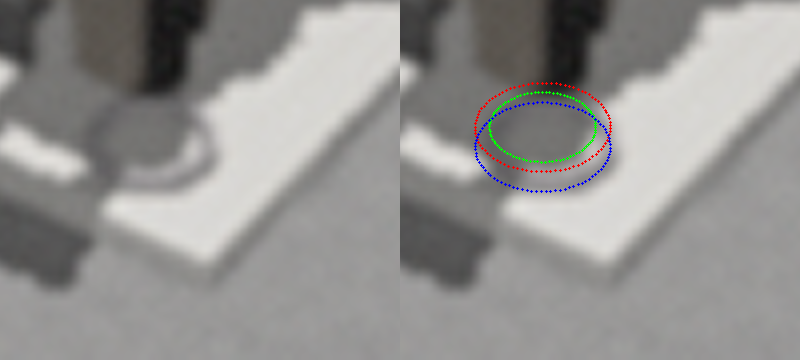

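Run:
```python
from h import *
P=[502.5,54.7]
robot.servo_line([*P,36],feed=60); robot.hold(.2); st()
for z in (33,30,28,26.5):
    robot.servo_line([*P,z],feed=30); robot.hold(.1); o=st()
    if o['contact_force'][2]>4: break
```

```text
t 13.35 tcp [502.7  54.7  36.2] F [ 0.03 -0.53  0.17] grip 0.279
t 13.7 tcp [502.5  54.7  33. ] F [-0.94  0.31  0.12] grip 0.275
t 14.05 tcp [502.4  54.7  29.9] F [-0.25 -0.73  0.34] grip 0.28
t 14.4 tcp [502.5  54.7  28. ] F [-0.18  0.78  0.64] grip 0.278
t 14.75 tcp [502.5  54.7  26.5] F [ 0.27 -0.22 -0.45] grip 0.279
```

Run:
```python
from h import *
P=[502.5,54.7]
robot.servo_line([*P,25.6],feed=20); robot.hold(.1); st()
grip(.55); robot.hold(.1); st()
robot.servo_line([*P,110],feed=150); robot.hold(.1); st()
snap('side','p4.png'); snap('top','p4t.png')
for cam in('side','top'):
    print(cam,[(w(cam,d['at']).round(1).tolist(),round(d['confidence'],2)) for d in viewer.pinpoint('foot_mid',cam)[:3]])
i=cv2.imread('pics/p4.png'); cv2.imwrite('pics/p4z.png',cv2.resize(i[220:320,220:340],None,fx=6,fy=6,interpolation=cv2.INTER_CUBIC))
```

```text
t 15.1 tcp [502.5  54.7  25.6] F [ 0.05  0.05 -0.02] grip 0.283
t 15.74 tcp [502.5  54.7  25.6] F [ 0.78  0.37 -0.19] grip 0.549
t 16.56 tcp [501.6  54.6 108.9] F [ 1.03 -0.63 -0.77] grip 0.552
side [([500.0, 57.4, 26.8], 0.45)]
top [([609.1, 37.0, 188.6], 0.44)]
```

View pics/p4z.png

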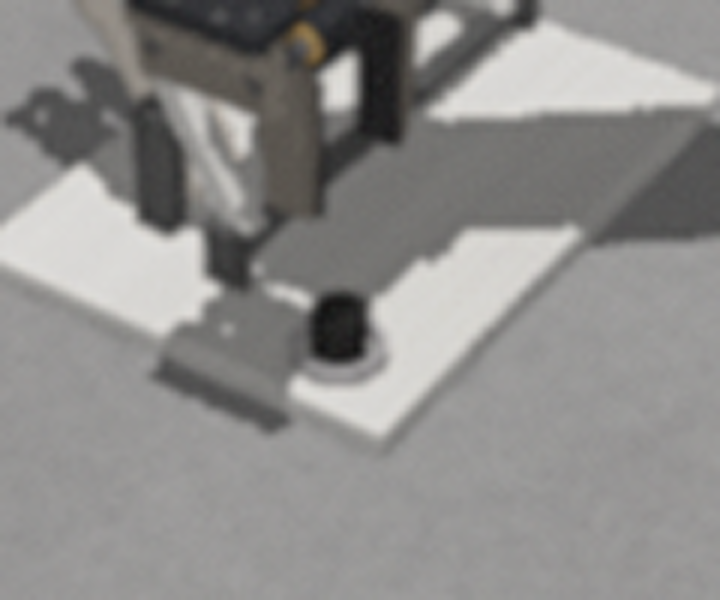

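Run:
```python
from h import *
P=[502.5,54.7]
robot.servo_line([*P,385],feed=250,rotation=None)
grip(0)
robot.servo_line([*loc(165,130),385],feed=200); st()
robot.servo_line([*loc(165,130),268],feed=150); robot.hold(.1); st()
snap('side','p5.png'); snap('top','p5t.png')
i=cv2.imread('pics/p5.png'); j=cv2.imread('pics/p5t.png'); cv2.imwrite('pics/p5z.png',np.hstack([cv2.resize(i[90:290,150:350],(400,400)),cv2.resize(j[110:310,170:370],(400,400))]))
```

```text
t 20.14 tcp [730.1  16.  385.2] F [ 0.01  0.24 -0.26] grip 0.005
t 21.18 tcp [731.2  15.9 269.7] F [-0.03  0.24 -0.01] grip 0.003
```

View pics/p5z.png

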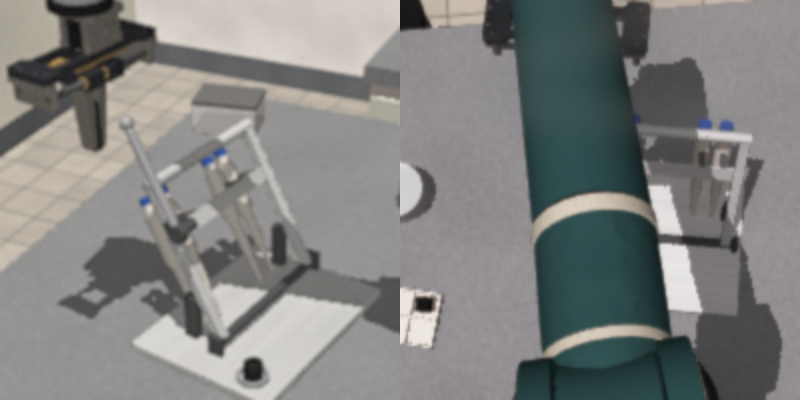

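The shut fingers are behind the leg, to the left of the ball at (125,122) in the left crop, and the foot is still upright in the cup at (253,370). Now I'll push.

Run:
```python
from h import *
for x in (110,80,55,35,22):
    robot.servo_line([*loc(x,130),268],feed=90); st()
robot.hold(.9)
snap('side','p6.png')
for n in ('kick_tip','hub','bar','foot_mid'): print(n,[(w('side',d['at']).round(1).tolist(),round(d['confidence'],2)) for d in viewer.pinpoint(n,'side')[:2]])
i=cv2.imread('pics/p6.png'); cv2.imwrite('pics/p6z.png',cv2.resize(i[90:330,150:370],None,fx=2.5,fy=2.5,interpolation=cv2.INTER_CUBIC))
```

```text
t 22.03 tcp [676.7  25.1 268.2] F [0.09 0.4  0.32] grip 0.006
t 22.52 tcp [647.2  30.3 268.2] F [ 0.    0.05 -0.65] grip 0.007
t 22.94 tcp [622.6  34.6 268.3] F [-0.21 -0.14  0.44] grip 0.004
t 23.32 tcp [602.8  38.  268.2] F [ 0.01 -0.88 -0.29] grip 0.005
t 23.61 tcp [589.9  40.3 268.2] F [0.66 0.17 0.6 ] grip 0.007
kick_tip [([514.0, 54.2, 74.8], 0.88)]
hub [([607.3, 36.7, 191.6], 0.61)]
bar [([650.1, -100.3, 215.8], 0.75), ([540.2, -82.9, 27.9], 0.23)]
foot_mid [([501.4, 53.5, 28.3], 0.56)]
```

View pics/p6z.png

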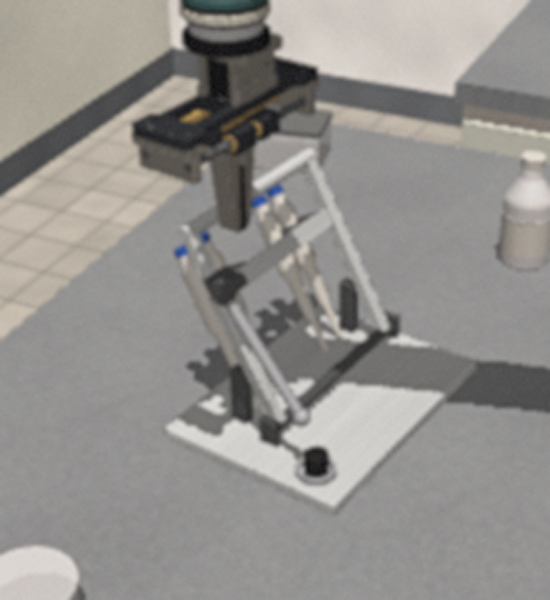

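Run:
```python
from h import *
B=loc(220*np.sin(.5),0); print(B)
robot.servo_line([*loc(22,130),310],feed=200)
robot.movep([*B,310],rot(JX)); grip(.6)
robot.servo_line([*B,204],feed=120); robot.hold(.2); st()
snap('side','p7.png')
i=cv2.imread('pics/p7.png'); cv2.imwrite('pics/p7z.png',cv2.resize(i[90:330,150:370],None,fx=2.5,fy=2.5,interpolation=cv2.INTER_CUBIC))
```

```text
[ 649.61729527 -102.0521451 ]
t 28.4 tcp [ 650.  -102.2  204.8] F [-0.41  0.88 -1.09] grip 0.601
```

View pics/p7z.png

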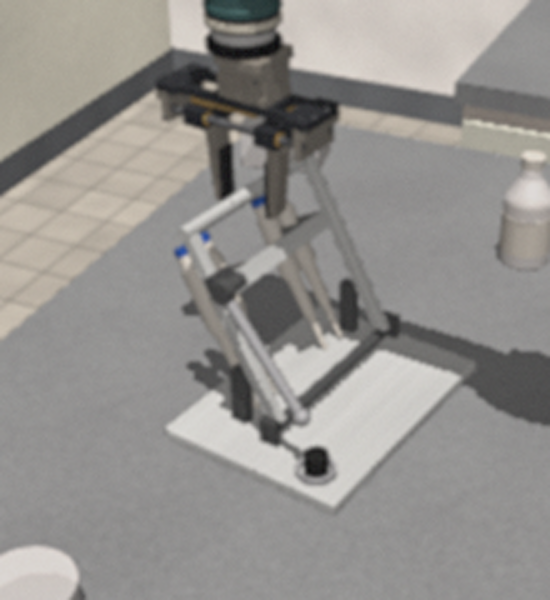

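The bar lies between the open jaws near (255,195). I'll grip it and move it up along the arc.

Run:
```python
from h import *
grip(.05,15); o=st()
dz=0
for q in np.linspace(.5,.08,8)[1:]:
    robot.servo_line([*loc(220*np.sin(q),0),30+220*np.cos(q)-19],feed=60); o=st()
    if np.linalg.norm(o['contact_force'])>30: print('stop');break
robot.hold(.2); st()
snap('side','p8.png')
for n in ('kick_tip','bar','foot_mid'): print(n,[(w('side',d['at']).round(1).tolist(),round(d['confidence'],2)) for d in viewer.pinpoint(n,'side')[:2]])
print(loc(-66,130))
i=cv2.imread('pics/p8.png'); cv2.imwrite('pics/p8z.png',cv2.resize(i[90:330,150:370],None,fx=2.5,fy=2.5,interpolation=cv2.INTER_CUBIC))
```

```text
t 29.12 tcp [ 648.4 -101.8  203.9] F [-5.6   0.19  3.53] grip 0.168
t 29.49 tcp [ 637.7 -100.   209.8] F [ 1.07 -0.18 -4.91] grip 0.17
t 29.86 tcp [625.8 -97.9 215.5] F [ 0.96  0.69 -5.18] grip 0.165
t 30.23 tcp [614.  -95.7 220.5] F [ 1.55 -0.39 -1.95] grip 0.172
t 30.59 tcp [602.  -93.6 224.5] F [2.76 0.81 1.66] grip 0.166
t 30.96 tcp [589.3 -91.4 227.2] F [3.46 1.25 3.52] grip 0.167
t 31.32 tcp [576.1 -89.1 229. ] F [2.97 1.   4.13] grip 0.17
t 31.69 tcp [562.7 -86.7 230.1] F [1.76 1.75 3.5 ] grip 0.167
t 31.89 tcp [563.1 -86.8 230.1] F [2.54 2.75 1.72] grip 0.173
kick_tip []
bar [([565.5, -82.9, 244.7], 0.65)]
foot_mid [([499.2, 53.9, 29.0], 0.68)]
[502.9237808   55.37788587]
```

View pics/p8z.png

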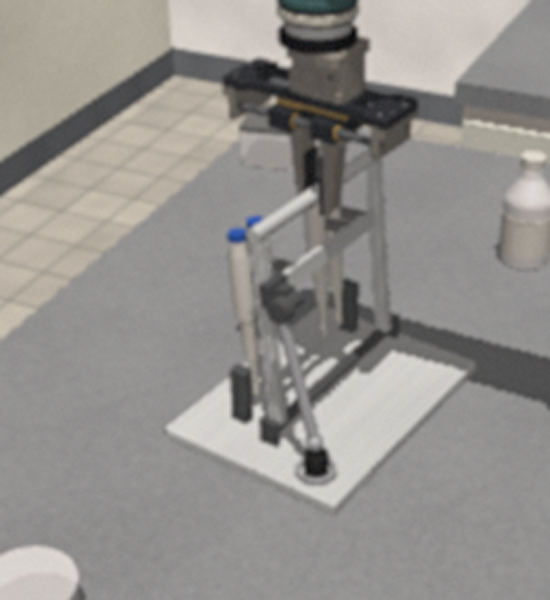

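The ball is right above the foot. I'll creep on in small steps until it bears.

Run:
```python
from h import *
u=np.array([np.cos(YAW),np.sin(YAW)])
for x in (13,9,6,4,2,0,-1.5,-3,-4.5,-6,-7.5,-9):
    robot.servo_line([*loc(x,0),231],feed=20); robot.hold(.15)
    F=np.mean([robot.observe()['contact_force']]+[(robot.hold(.03),robot.observe()['contact_force'])[1] for _ in range(5)],axis=0)
    p=robot.observe()['tcp_pos']; print(x,'F',F.round(2),'Fx',(F[:2]@u).round(2),'xloc',((p[:2]-HINGE)@u).round(2),p[2].round(1))
    if F[:2]@u>10: break
st()
snap('side','p9.png'); snap('top','p9t.png')
for n in ('kick_tip','bar','foot_mid'): print(n,[(w('side',d['at']).round(1).tolist(),round(d['confidence'],2)) for d in viewer.pinpoint(n,'side')[:2]])
i=cv2.imread('pics/p9.png'); cv2.imwrite('pics/p9z.png',cv2.resize(i[150:300,210:350],None,fx=4,fy=4,interpolation=cv2.INTER_CUBIC))
```

```text
13 F [ 2.17  2.71 -2.05] Fx 1.67 xloc 12.72 230.6
9 F [ 1.97  4.06 -2.01] Fx 1.24 xloc 9.0 231.0
6 F [ 2.35  4.73 -0.73] Fx 1.5 xloc 6.22 231.2
4 F [ 2.33  4.01 -0.5 ] Fx 1.61 xloc 4.33 231.3
2 F [2.25 4.34 0.15] Fx 1.48 xloc 2.39 231.3
0 F [2.03 4.44 0.47] Fx 1.24 xloc 0.44 231.4
-1.5 F [2.33 4.21 0.71] Fx 1.58 xloc -1.05 231.4
-3 F [3.25 3.97 0.22] Fx 2.52 xloc -2.22 231.4
-4.5 F [ 4.91  4.11 -1.32] Fx 4.14 xloc -3.1 231.5
-6 F [ 7.41  3.76 -2.37] Fx 6.66 xloc -3.85 231.6
-7.5 F [ 9.82  3.32 -4.42] Fx 9.11 xloc -4.53 231.6
-9 F [12.75  2.93 -6.43] Fx 12.06 xloc -5.15 231.7
t 39.17 tcp [540.6 -83.  231.7] F [12.59  3.37 -5.84] grip 0.169
kick_tip [([501.2, 57.1, 47.9], 0.85), ([652.5, 317.6, 19.4], 0.15)]
bar [([544.0, -82.6, 245.6], 0.68), ([495.1, 367.5, 11.2], 0.19)]
foot_mid [([500.9, 56.4, 26.9], 0.64)]
```

View pics/p9z.png

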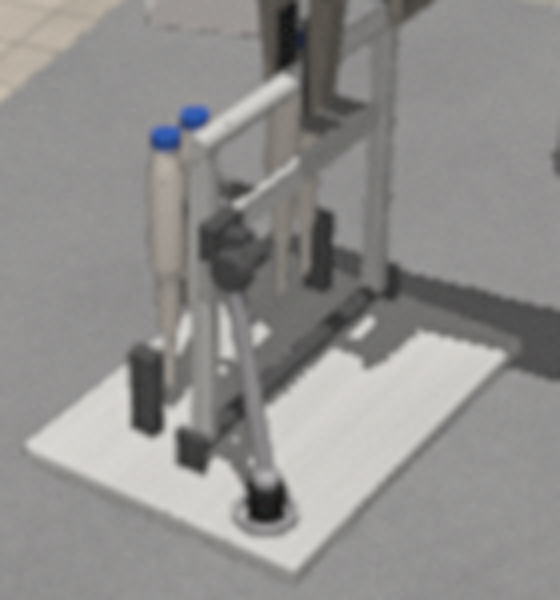

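The contact is unmistakable: force along the pull direction rose from 1.5 N free to 12 N. I'll ease off a little, check that it's steady, and hand in.

Run:
```python
from h import *
u=np.array([np.cos(YAW),np.sin(YAW)])
robot.servo_line([*loc(-7,0),231],feed=10)
for _ in range(4):
    robot.hold(.3); o=st(); print((o['contact_force'][:2]@u).round(2),((o['tcp_pos'][:2]-HINGE)@u).round(2))
snap('side','p10.png')
for n in ('kick_tip','foot_mid','hub'): print(n,[(w('side',d['at']).round(1).tolist(),round(d['confidence'],2)) for d in viewer.pinpoint(n,'side')[:1]])
robot.job_done()
```

```text
t 40.08 tcp [541.5 -83.2 231.7] F [ 7.9   2.97 -3.85] grip 0.169
7.28 -4.31
t 40.38 tcp [541.5 -83.2 231.7] F [ 8.73  3.4  -3.01] grip 0.169
8.02 -4.29
t 40.67 tcp [541.5 -83.2 231.7] F [ 8.3   3.45 -3.5 ] grip 0.174
7.59 -4.31
t 40.98 tcp [541.5 -83.2 231.7] F [ 9.05  3.69 -3.67] grip 0.167
8.29 -4.3
kick_tip [([495.7, 57.1, 48.3], 0.81)]
foot_mid [([501.5, 57.8, 26.4], 0.51)]
hub [([524.4, 53.2, 192.2], 0.6)]
the job is handed in; nothing more can be done
```

I handed the job in at about 41 s of the 72 s allowed. The rack is held upright by its top bar, and the kickstand bears on the rubber foot. No verdict came back.

- **Foot:** I centred it in its pocket by pinching it in both directions, lowered it into the cup without any contact force, and let go. The picture showed it upright in the cup. The last network readings put its middle at 26–27 mm height, as expected for a seated foot, and 2–3 mm from my estimate of the cup centre.
- **Kickstand:** I pushed it over its top centre and it fell to its stop. The network put its ball at about (514, 54, 75) mm, against about (520, 54, 77) mm expected at the stop.
- **Rack:** I gripped the bar at 15 N and lifted it along its arc. The force along the pull rose from about 1.5 N to 12 N once the kickstand met the foot, then I eased it to about 8 N. Over the last second the tool stayed still and the force held at 7–8 N. The tool was about 4 mm past the upright position, roughly −0.02 rad, with calibration error and give in the contact included.

**Checks that disagreed:**
- The last kickstand ball reading was 5.5 mm further toward the robot than the one before it (x 495.7, earlier 501.2). The network is only good to about 4 mm, and the tool position and force were steady, so I took it as noise.
- I did not re-check the other parts, the bottle or the dishes with the networks at the end. The gripper did not go near the bottle or the dishes, and no unexpected contact forces appeared.

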